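Press a badge plate flush on the next lamp cradle

ROBOT

A 7-joint arm with a two-finger parallel gripper is mounted at the origin on the work surface. World frame = base frame: x ahead of the robot, y to its left, z up, the work surface at z = 0. Lengths are in mm, angles in rad, forces in N, time in s.
With the tool pointing down it reaches from about 425 to 800 mm from the base axis. Payload 8.3 kg.
Tool frame: the origin (TCP) lies at the very end of the fingers, on their centre line; the grasp point (between the pads) lies behind it (arm.grasp_offset is the z of the grasp point in the tool frame, in mm); z points along the fingers, y is the line along which they close (so a half turn about z gives the same grasp; the last joint's range is limited). The gripper opens to 85 mm and grips with 20 to 120 N. Pads are 22 mm wide; open, the fingers measure 114 mm over their backs; the gripper's body (76 mm by 85 mm) begins 54 mm behind the grasp point. The pads swing forward as they close: fully open they stand 13 mm farther back than shut.
Start: joints at [-1.371, 0.383, 0.016, 1.37, -0.006, 1.388, -0.046], TCP at [162.314, 603.537, 231.279] pointing down, gripper open.
Joint ranges: [-2.95, 2.95], [-0.25, 2.06], [-1.52, 1.56], [0.18, 2.33], [-1.44, 4.58], [0.02, 2.06], [-3.01, 3.01]. Speed limits (rad/s): [2.39, 2.39, 3.01, 3.01, 3.14, 3.14, 3.14].

INTERFACE

Orientations are given as a 3x3 rotation matrix whose columns are the frame's x, y, z axes.
In Python, from station import arm gives the robot as it stands. The module is installed in compiled form; this text tells all that it offers.
- The arm moves only by the tool move_arm, never from a script. Its argument "deltas" is a list of rows, each a list of 3 entries, a list of its own where there are three numbers: the shift along the tool's x, y, z each as a share of 0.15 m, from -1 to 1, then the turn, a rotation vector about the tool's x, y, z each as a share of 0.5 rad, from -1 to 1, then the opening, from 0 (shut) to 1 (fully open). In form: [[[dx, dy, dz], [ax, ay, az], claw], ...]. A call has 1 to 12 rows; each row shifts and turns the commanded pose from where the row before left it, along the tool's axes as they then stand; what a row does not reach is not made up. A row lasts 1/8 s, in which the tool goes at most 62.5 mm and 10.7 degrees, less where a joint would pass 70% of its speed; a pose out of reach is approached as far as the arm can. A call with a number of a shift or a turn outside -1 to 1 is refused whole. A call with a gripper value outside its range is refused whole. The fingers move at their own pace and stop on an object; "squeeze" is the grip in N (left out, the last holds). Time passes only in rows, so rows that do not move let the fingers close. It gives the time, the measured TCP pose, the force, the opening and the grip force at its end, in the units of the state.
- arm.sense(): the state, without advancing time (a new reading comes with each control period).
- arm.grab_frame(name): name is "scene" or "top" or "wrist"; returns a dict with "pixels" (384x512x3 uint8, red, green, blue), "depth" (384x512 float32, mm along the optical axis (not along the pixel's ray), 0 where there is no reading), "camera_matrix" (3x3 intrinsics, pixels), "R" (3x3) and "t" (3): a world point X has camera coordinates R X + t. Camera axes: x right, y down, z forward; pixel columns grow to the right and rows downward; lengths in mm; the calibration is good to about 2 mm. A picture is of the moment at which its call begins.
- arm.sign_off(): hands the job in; it is judged then, once.
The state is a dict: "clock": time; "joints": joint angles; "joint_velocities": joint speeds; "joint_torque": joint torques, N m; "ee_pos": TCP position; "tcp_rot": TCP orientation; "force": force on the tool from outside, world axes, zero at the start; "ft_torque": the same for the moment, N m; "gripper_width": finger opening in mm; "gripper_force": force on a finger pad.
Only numpy, scipy, OpenCV 4.12 (cv2) and the standard library are available. Lean on these libraries where they do the work, as an engineer would, in place of code of your own. Each camera call takes 0.05 s, during which the arm holds its last target. There are 200 camera calls.

TASK

At the lamp maker's stall, turn the indexing table one click anticlockwise (seen from above), by its wooden hand post, so that the empty sloped cradle next in line comes to the yellow mark at the front. Then pick up the brass badge plate by its black fin, tilt it to the cradle's slope, and press its underside flush, centred and square on the sloped face, gently but firmly (about 10 N), as if glue were setting. Finish while still gripping the plate and pressing it there; do not let go, and leave the other wares where they are.

Things in the scene. Friction and masses are not known exactly. Their poses are not given: they have to be found in the camera images.
- plinth: fixed grey base of the indexing table, 300 x 220 mm; origin on the bench under the vertical turning axis; its -x side carries the yellow front mark, 146 mm from the axis. On it turns an aluminium disc 280 mm across, top 45 mm above the bench, with a brass lamp (top 150 mm) at its centre and three sloped cradles 60 degrees apart; the one at the mark at the start already bears a badge
- turret (a joint): angle of the indexing table about the vertical, anticlockwise seen from above positive. Sprung detents at 0 (start), 1.047 and 2.094 rad; it snaps into the nearest one when let go. Pushing slowly at the post takes up to 7 N before the hump half-way (0.52 rad) to the next detent, past which it pulls itself on, damped
- post_top (a point): top centre of the upright wooden hand post on the disc, 122 mm from the turning axis and 120 mm above the bench. The post is 18 mm in diameter over its upper 45 mm and 12 mm below that, down to the disc; it starts about 40 degrees anticlockwise (seen from above) of the front mark and turns with the table
- cradle: the empty cradle to use, at the start next clockwise (seen from above) from the front mark: dark steel plate 60 mm (x, up the slope) x 64 mm (y) x 8 mm, clamped rigidly at a slope of 10 to 27 degrees that differs each time. Origin at mid-thickness of its lower outer edge, x up the slope towards the turning axis, z out of the face; the face is 4 mm above the origin
- seat_centre (a point): centre of the cradle's upper face, same axes as the cradle: z is the face's outward normal, x runs up the slope, y is level. It rides on the turret, 101 to 105 mm from the turning axis and 72 to 80 mm above the bench, depending on the slope
- badge: brass plate 50 (x) x 58 (y) x 6 mm with an upright black grip fin 36 (x) x 14 (y) x 40 mm on its back (top 46 mm above the underside), 120 g give or take 30 percent; origin at the centre of its underside
- badge_grip (a point): point in the badge plate's fin, on its centre line, 30 mm above the plate's underside: grip across y (14 mm) here. Gripped lightly (about 6 N) the plate can swivel in the jaws about its y axis and settles flush when pressed; gripped hard (25 N) it stays rigid. Axes as the badge
- badge_face (a point): centre of the badge plate's flat underside, z upward out of its back through the fin; this face goes on the cradle's face, z along the cradle's z and x along its x (either way round)
- tray: fixed wooden tray board 200 (x) x 120 (y) x 12 mm on which badge plate and a terracotta bowl stand; origin under its centre
- diya: small terracotta oil-lamp bowl, 64 mm across, 26 mm high, standing on the tray about 110 mm from the badge plate; origin under its centre
- lamp1: small brass pedestal lamp, 72 mm across, 90 mm high; origin under its centre
- lamp2: second brass pedestal lamp, same as the first; origin under its centre
- bowl: terracotta bowl, 90 mm across, 35 mm high; origin under its centre
- jar: amber adhesive jar with red cap, 52 mm across, 70 mm high; origin under its centre
- brush: brush lying on the bench; origin on its underside
- mug: blue mug, 76 mm across, 85 mm high; origin under its centre
There are look-alikes about, which are no part of the job. Leave any pink or purple look-alike of the badge alone.

How it is judged (in metres and radians):
On the way, in this order (a step that is already met when the one before it is completed fails the run):
1. the indexing table rests one click on, the badge plate still on its tray (value of joint turret between 0.9772 and 1.1172 rad and velocity of joint turret below 0.1 rad/s and height (world z) of badge_face below 0.03 m), for 0.2 s.
2. the badge plate is held off the tray in the gripper (height (world z) of badge_face above 0.05 m and contact force between the fingers and badge above 2 N), for 0.2 s.
At the end, for the whole second after the job is handed in: Indexing table within 0.07 rad of 1.047; plate underside flush on the empty cradle's face (within 0.05 rad, gap under 3 mm), centred within 12 mm each way, square within 0.18 rad, pressed with 3 to 22 N, gripped by the fingers, at rest. The program finishes holding it there (value of joint turret between 0.9772 and 1.1172 rad and x of badge_face in the frame of seat_centre between -0.012 and 0.012 m and y of badge_face in the frame of seat_centre between -0.012 and 0.012 m and z of badge_face in the frame of seat_centre between -0.003 and 0.003 m and angle between the z axis of badge_face and the z axis of seat_centre, either way round below 0.05 rad and angle between the x axis of badge_face and the x axis of seat_centre, either way round below 0.18 rad and contact force between badge and cradle between 3 and 22 N and contact force between the fingers and badge above 3 N and linear speed of badge below 0.02 m/s); the arm keeps its last pose, push and grip.
It fails at once if the badge plate is rammed on the cradle with more than 45 N (contact force between badge and cradle above 45 N).
It fails at once if another ware is shifted by more than 40 mm (distance of any of diya, lamp1, lamp2, bowl, jar, brush, mug from where it was at the start of the episode above 0.04 m).
It also fails if it takes over 69 s, if anything falls off the work surface, if the arm or the gripper's body presses on something with over 40 N, if the wrist force passes 120 N, or if a joint passes its speed limit or range.

## Working session

There is one attempt and no reset: what is moved stays moved. The work goes in short steps, Python scripts to look and compute and a tool call to move; the robot and the scene stay as the last step left them, time stands still between calls to the robot, and variables do not carry over. Pictures are saved under pics/ and viewed, at most 10 in all, crops included, and the job is handed in when it is done.

Besides the shell and the picture viewer there is one more tool, called after "Call:" as name(argument=value, ...) on one line, values as JSON. move_arm: Moves the arm, as the interface text tells. Its arguments: {"type":"object","properties":{"deltas":{"type":"array","items":{"type":"array"}},"squeeze":{"type":"number"}},"required":["deltas"]}

```bash
mkdir -p pics
cat > h.py <<'E'
import numpy as np, cv2
from station import arm
def grab(n,save=None):
    f=arm.grab_frame(n)
    if save: cv2.imwrite('pics/'+save,cv2.cvtColor(f['pixels'],cv2.COLOR_RGB2BGR))
    return f
def cloud(f):
    K=f['camera_matrix'];d=f['depth'];h,w=d.shape
    u,v=np.meshgrid(np.arange(w),np.arange(h))
    c=np.stack([(u-K[0,2])/K[0,0]*d,(v-K[1,2])/K[1,1]*d,d],-1)
    return (c-f['t'])@f['R']   # R^T (c-t)
E
python3 - <<'E'
from h import *
a=grab('scene','s0.png');b=grab('top','t0.png')
np.savez('f0.npz',s=cloud(a),t=cloud(b),sp=a['pixels'],tp=b['pixels'])
im=np.hstack([cv2.imread('pics/s0.png'),cv2.imread('pics/t0.png')]);cv2.imwrite('pics/both.png',cv2.resize(im,None,fx=.78,fy=.78))
print(arm.grasp_offset,arm.sense())
for f in(a,b):print(f['camera_matrix'],-f['R'].T@f['t'],f['R'])
E
```

```text
-18.700000000000003 {'clock': 0.1, 'joints': array([-1.37088912,  0.38419334,  0.01638827,  1.37101185, -0.00633802,
        1.38823289, -0.04651547]), 'joint_velocities': array([ 1.06198688e-03, -2.90107346e-03, -2.31729916e-03, -1.26832324e-03,
       -1.23195923e-04, -4.92153604e-05,  3.37440142e-04]), 'joint_torque': array([ 2.84324546e-03, -6.29133081e+01,  8.47187452e-01, -3.72757745e+01,
        1.67080230e-02,  1.03000921e-02,  7.58966820e-06]), 'ee_pos': array([162.21091255, 603.11639758, 230.3713546 ]), 'tcp_rot': array([[-9.65672015e-01,  2.59764004e-01, -4.71505654e-04],
       [ 2.59764432e-01,  9.65670457e-01, -1.73447633e-03],
       [ 4.76456388e-06, -1.79741565e-03, -9.99998385e-01]]), 'force': array([0.95340005, 0.87119302, 0.21854624]), 'ft_torque': array([0.02757472, 0.01214239, 0.02140793]), 'gripper_force': 0.0, 'gripper_width': 85.36572495971403}
[[459.68003446   0.         248.09680796]
 [  0.         459.68003446 182.8302777 ]
 [  0.           0.           1.        ]] [ 929.49469682 -722.66210921 1283.89270724] [[ 0.85418659  0.51972624  0.01580826]
 [ 0.43690567 -0.70092079 -0.56375836]
 [-0.28191967  0.48846155 -0.82578848]]
[[417.28966852   0.         253.57107035]
 [  0.         417.28966852 188.65476438]
 [  0.           0.           1.        ]] [ 420.45687639  -32.95565674 1294.21627841] [[ 0.01738347 -0.99984262  0.00354194]
 [-0.99515842 -0.01764454 -0.09668709]
 [ 0.09673437 -0.00184403 -0.99530853]]
```

View pics/both.png

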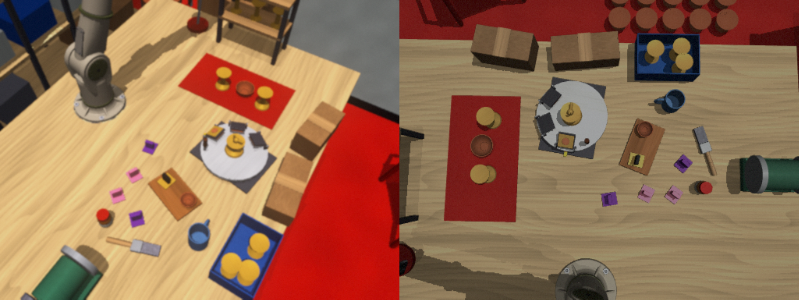

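Run:
```python
from h import *
t=cv2.imread('pics/t0.png')
c1=cv2.resize(t[90:215,150:290],None,fx=4,fy=4,interpolation=cv2.INTER_CUBIC)
c2=cv2.resize(t[140:270,255:415],None,fx=4,fy=4,interpolation=cv2.INTER_CUBIC)
s=cv2.imread('pics/s0.png')
cv2.imwrite('pics/c1.png',c1);cv2.imwrite('pics/c2.png',c2)
```

```text
(no output)
```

View pics/c1.png

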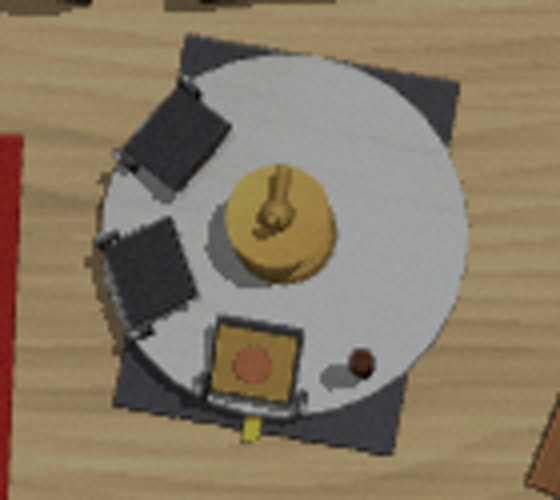

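View pics/c2.png

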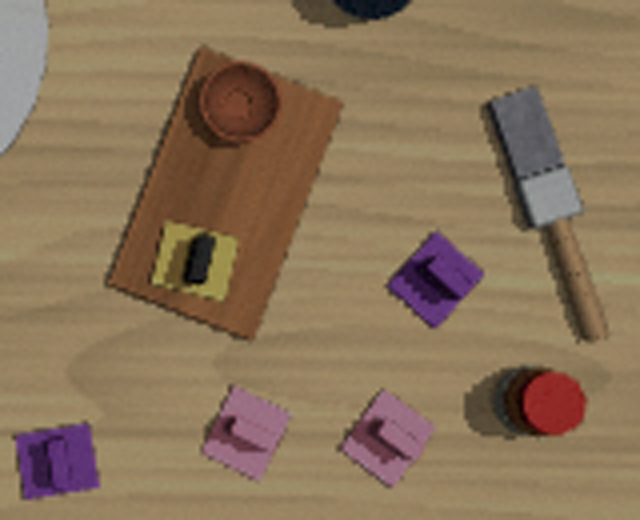

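The top view shows the disc with the mark at crop (252,430), the post at (361,362), the empty cradle next clockwise at (150,272), and the already-filled cradle at (252,362). Badge candidates in the second crop are the yellow brass plate with the black fin on the tray at (195,262), and the pink and purple plates at (57,460), (245,432), (388,437) and (436,280). Only the first is brass on the tray, so that is the one.

```bash
cat > m.py <<'E'
from h import *
d=np.load('f0.npz')
def run(P,px,tag):
    hsv=cv2.cvtColor(px,cv2.COLOR_RGB2HSV); H,S,V=[hsv[...,i].astype(int) for i in range(3)]
    x,y,z=P[...,0],P[...,1],P[...,2]
    print(tag)
    bench=(abs(z)<15)&(S>60)&(x>300)&(x<800); print(' bench z',np.median(z[bench]))
    # disc
    reg=(x>350)&(x<850)&(y>-100)&(y<300)
    disc=reg&(abs(z-45)<8)&(S<50)&(V>90)
    n,l,st,_=cv2.connectedComponentsWithStats(disc.astype(np.uint8)); k=1+st[1:,4].argmax(); disc=l==k
    pts=P[disc]; hull=cv2.convexHull(pts[:,:2].astype(np.float32)); (cx,cy),r=cv2.minEnclosingCircle(hull)
    print(' disc',cx,cy,r,np.median(pts[:,2]))
    ym=reg&(H>20)&(H<34)&(S>150)&(V>100)&(z<45)&(abs(np.hypot(x-cx,y-cy)-146)<18)
    if ym.sum(): print(' mark',ym.sum(),P[ym].mean(0),np.degrees(np.arctan2(P[ym].mean(0)[1]-cy,P[ym].mean(0)[0]-cx)))
    rr=np.hypot(x-cx,y-cy)
    post=(abs(rr-122)<18)&(z>100)&(z<130)
    if post.sum(): m=np.median(P[post],0);print(' post',post.sum(),P[post].mean(0),P[post].max(0),P[post].min(0),np.degrees(np.arctan2(m[1]-cy,m[0]-cx)))
    # dark cradles
    dark=reg&(V<75)&(S<90)&(z>52)&(z<105)&(rr<145)&(rr>55)
    dark=cv2.erode(dark.astype(np.uint8),np.ones((3,3)))
    n,l,st,_=cv2.connectedComponentsWithStats(dark)
    for k in range(1,n):
        if st[k,4]<60: continue
        q=P[l==k]; 
        for _ in range(3):
            c=q.mean(0); u,s,vt=np.linalg.svd(q-c,full_matrices=False); nn=vt[2]*np.sign(vt[2,2]); q=q[abs((q-c)@nn)<4]
        print(' cradle',st[k,4],c.round(1),'r',np.hypot(c[0]-cx,c[1]-cy).round(1),'ang',np.degrees(np.arctan2(c[1]-cy,c[0]-cx)).round(1),'slope',np.degrees(np.arccos(nn[2])).round(2),'n',nn.round(3),'rms',s[2]/len(q)**.5)
    # badge
    r2=(x>300)&(x<650)&(y>-350)&(y<0)&~(rr<150)
    br=r2&(H>22)&(H<34)&(S>110)&(V>110)&(z>10)&(z<60)&(abs(z-18)<8)
    n,l,st,_=cv2.connectedComponentsWithStats(br.astype(np.uint8)); 
    if n>1:
        k=1+st[1:,4].argmax(); q=P[l==k]
        b=cv2.minAreaRect(q[:,:2].astype(np.float32)); print(' badge',st[k],b,q[:,2].mean())
        c=np.array(b[0]); fin=(np.hypot(x-c[0],y-c[1])<45)&(z>45)&(z<70)
        if fin.sum()>5: q=P[fin]; print(' fin',fin.sum(),q.mean(0),np.median(q[:,2]),cv2.minAreaRect(q[:,:2].astype(np.float32)))
    return cx,cy
if __name__=='__main__':
    run(d['t'],d['tp'],'top');run(d['s'],d['sp'],'scene')
E
python3 m.py
```

```text
top
 bench z 1.0791427994263436
 disc 665.01416015625 66.22921752929688 139.82662963867188 45.41236807505502
 mark 23 [516.38011901  90.33395517  15.04010143] 170.78825224070417
 post 35 [558.54958638   4.24238753 118.94851725] [567.18729782  12.31273048 124.76249503] [550.97948943  -4.36006772 100.79935966] -149.7121888088581
 cradle 264 [727.8 144.5  80.4] r 100.4 ang 51.3 slope 22.54 n [0.245 0.295 0.924] rms 1.6528719167225607
 cradle 283 [627.2 162.5  80. ] r 103.4 ang 111.4 slope 25.04 n [-0.145  0.398  0.906] rms 1.6792296547025163
 badge [301 198  13  17  93] ((494.67095947265625, -202.41836547851562), (28.99561882019043, 50.02077865600586), 72.48596954345703) 19.520673895900657
 fin 64 [ 497.30208056 -187.58946658   57.67223981] 57.96212076874059 ((497.7635498046875, -188.15057373046875), (14.064784049987793, 36.255775451660156), 77.4665298461914)
scene
 bench z 0.9363171224579252
 disc 667.2633666992188 66.85408782958984 140.56101989746094 45.478668975301915
 mark 2 [512.22046419  96.20544899  13.91730558] 169.2801268371212
 post 39 [564.07295178   3.50228679 116.32502007] [571.31705961  14.95663882 125.83408271] [555.48293562  -3.92814182 103.41394309] -148.28310421419
```

Call:
move_arm(deltas=[[[0,0,0],[0,0,0.276],0],[[0,0,0],[0,0,0.276],0],[[0,0,0],[0,0,0.276],0],[[-0.315,-0.1,0],[0,0,0],0],[[-0.315,-0.1,0],[0,0,0],0],[[-0.315,-0.1,0],[0,0,0],0],[[-0.315,-0.1,0],[0,0,0],0],[[-0.315,-0.1,0],[0,0,0],0],[[-0.315,-0.1,0],[0,0,0],0],[[-0.315,-0.1,0],[0,0,0],0],[[-0.315,-0.1,0],[0,0,0],0],[[-0.315,-0.1,0],[0,0,0],0]])

```text
clock: 1.6
ee_pos: [409.8, 230.4, 231.1]
tcp_rot: [[-0.78, 0.626, -0.0], [0.626, 0.78, -0.0], [0.0, -0.0, -1.0]]
force: [1.6, 0.9, 0.2]
gripper_width: -0.2
gripper_force: 0.0
```

Call:
move_arm(deltas=[[[-0.315,-0.1,0],[0,0,0],0],[[-0.315,-0.1,0],[0,0,0],0],[[-0.315,-0.1,0],[0,0,0],0],[[-0.315,-0.1,0],[0,0,0],0],[[-0.315,-0.1,0],[0,0,0],0],[[0,0,0],[0,0,0],0],[[0,0,0],[0,0,0],0]])

```text
clock: 2.48
ee_pos: [546.2, 26.0, 230.7]
tcp_rot: [[-0.78, 0.626, -0.001], [0.626, 0.78, 0.0], [0.001, -0.001, -1.0]]
force: [0.2, 0.6, 0.6]
gripper_width: -0.3
gripper_force: 0.0
```

Call:
move_arm(deltas=[[[0,0,0.2],[0,0,0],0],[[0,0,0.2],[0,0,0],0],[[0,0,0.2],[0,0,0],0],[[0,0,0.2],[0,0,0],0],[[0,0,0.15],[0,0,0],0],[[0,0,0],[0,0,0],0]])

```text
clock: 3.22
ee_pos: [544.6, 27.3, 87.2]
tcp_rot: [[-0.781, 0.624, -0.004], [0.624, 0.781, 0.0], [0.003, -0.002, -1.0]]
force: [-0.4, -0.5, 0.8]
gripper_width: 0.2
gripper_force: 0.0
```

Run:
```python
from h import *
f=grab('scene','s1.png');g=grab('top','t1.png')
a=cv2.imread('pics/s1.png')[110:280,230:380];b=cv2.imread('pics/t1.png')[80:250,140:290]
cv2.imwrite('pics/v1.png',cv2.resize(np.hstack([a,b]),(800,453)))
```

```text
(no output)
```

View pics/v1.png

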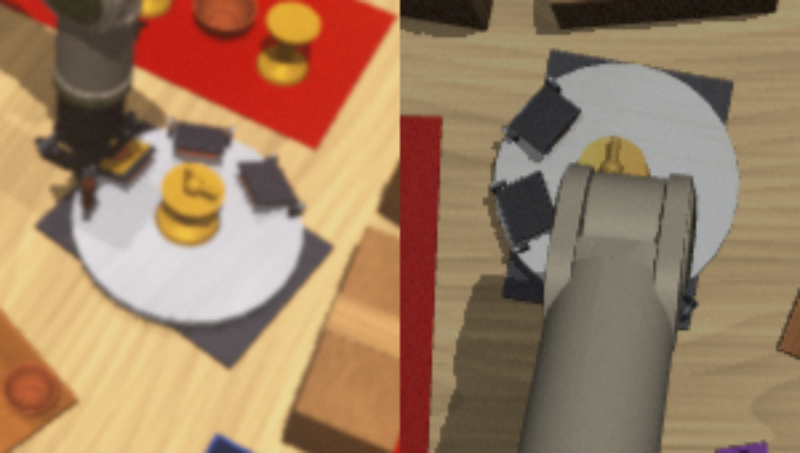

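Call:
move_arm(deltas=[[[0,0,0],[0,0,0.306],0],[[0,0,0],[0,0,0.306],0],[[0,0,0],[0,0,0.306],0],[[0,0,0],[0,0,0],0],[[-0.037,-0.004,0],[0,0,-0.0873],0],[[-0.037,-0.004,0],[0,0,-0.0873],0],[[-0.037,-0.004,0],[0,0,-0.0873],0],[[-0.037,-0.004,0],[0,0,-0.0873],0],[[-0.037,-0.004,0],[0,0,-0.0873],0],[[-0.037,-0.004,0],[0,0,-0.0873],0]])

```text
clock: 4.58
ee_pos: [559.9, -1.0, 89.6]
tcp_rot: [[-0.649, 0.761, -0.002], [0.761, 0.649, 0.005], [0.005, 0.002, -1.0]]
force: [-8.7, 9.3, 7.1]
gripper_width: -0.0
gripper_force: 6.3
```

Call:
move_arm(deltas=[[[-0.037,-0.004,0],[0,0,-0.0873],0],[[-0.037,-0.004,0],[0,0,-0.0873],0],[[-0.037,-0.004,0],[0,0,-0.0873],0]])

```text
clock: 4.95
ee_pos: [569.6, -14.2, 89.6]
tcp_rot: [[-0.743, 0.669, -0.002], [0.669, 0.743, 0.005], [0.005, 0.002, -1.0]]
force: [-8.4, 10.2, 8.7]
gripper_width: -0.1
gripper_force: 6.5
```

Run:
```python
from h import *
f=grab('scene','s2.png');g=grab('wrist','w2.png')
a=cv2.imread('pics/s2.png')[100:250,210:410];b=cv2.imread('pics/w2.png')
cv2.imwrite('pics/v2.png',np.hstack([cv2.resize(a,(400,300)),cv2.resize(b,(400,300))]))
```

```text
(no output)
```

View pics/v2.png

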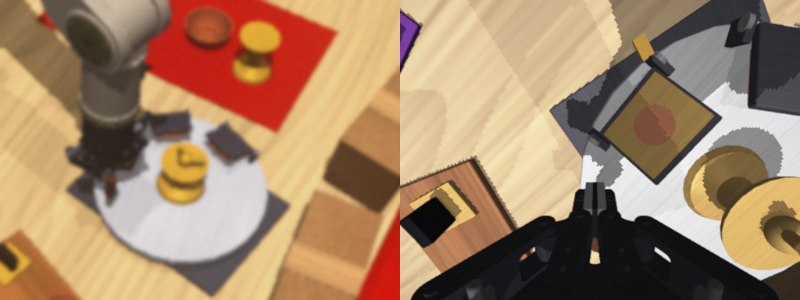

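Call:
move_arm(deltas=[[[-0.037,-0.004,0],[0,0,-0.0873],0],[[-0.037,-0.004,0],[0,0,-0.0873],0],[[-0.037,-0.004,0],[0,0,-0.0873],0],[[-0.037,-0.004,0],[0,0,-0.0873],0],[[-0.037,-0.004,0],[0,0,-0.0873],0],[[-0.037,-0.004,0],[0,0,-0.0873],0]])

```text
clock: 5.8
ee_pos: [595.1, -38.1, 89.5]
tcp_rot: [[-0.89, 0.455, -0.0], [0.455, 0.89, 0.003], [0.002, 0.002, -1.0]]
force: [-2.4, 4.9, 2.4]
gripper_width: 0.3
gripper_force: 2.2
```

Call:
move_arm(deltas=[[[-0.037,-0.004,0],[0,0,-0.0873],0],[[-0.037,-0.004,0],[0,0,-0.0873],0],[[-0.037,-0.004,0],[0,0,-0.0873],0],[[-0.037,-0.004,0],[0,0,-0.0873],0],[[-0.037,-0.004,0],[0,0,-0.0873],0],[[-0.037,-0.004,0],[0,0,-0.0873],0],[[-0.037,-0.004,0],[0,0,-0.0873],0],[[-0.037,-0.004,0],[0,0,-0.0873],0],[[-0.037,-0.004,0],[0,0,-0.0873],0],[[0,0,0],[0,0,0],0]])

```text
clock: 7.05
ee_pos: [641.4, -60.7, 89.5]
tcp_rot: [[-0.996, 0.085, 0.001], [0.085, 0.996, 0.0], [-0.001, 0.0, -1.0]]
force: [0.4, 0.0, 0.1]
gripper_width: -0.2
gripper_force: 0.0
```

Call:
move_arm(deltas=[[[0,0,-0.24],[0,0,0],0],[[0,0,-0.24],[0,0,0],0],[[0,0,-0.24],[0,0,0],0],[[0,0,-0.24],[0,0,0],0],[[0.186,-0.188,0],[0,0,0.07],0],[[0.186,-0.188,0],[0,0,0.07],0],[[0.186,-0.188,0],[0,0,0.07],0],[[0.186,-0.188,0],[0,0,0.07],0],[[0.186,-0.188,0],[0,0,0],1],[[0,0,0],[0,0,0],1],[[0,0,0],[0,0,0],1]])

```text
clock: 8.43
ee_pos: [481.5, -177.6, 233.3]
tcp_rot: [[-0.974, 0.225, 0.001], [0.225, 0.974, 0.0], [-0.001, 0.001, -1.0]]
force: [0.2, 1.0, -0.9]
gripper_width: 54.3
gripper_force: 0.0
```

Run:
```python
from m import *
f=grab('scene');g=grab('top','t3.png');w=grab('wrist','w3.png')
np.savez('f3.npz',s=cloud(f),t=cloud(g),w=cloud(w),wp=w['pixels'])
run(cloud(g),g['pixels'],'top');run(cloud(f),f['pixels'],'scene');run(cloud(w),w['pixels'],'wrist')
a=cv2.imread('pics/t3.png')[80:250,140:340];b=cv2.imread('pics/w3.png')
cv2.imwrite('pics/v3.png',np.hstack([cv2.resize(a,(400,340)),cv2.resize(b,(400,340))]))
```

```text
top
 bench z 0.9756892250320828
 disc 664.8120727539062 65.57186126708984 140.41162109375 45.416754162927276
 mark 21 [516.34066537  90.31724717  15.11800378] 170.5376209695771
 post 37 [663.27356886 -55.01367016 118.10586885] [672.61109297 -48.26707712 123.85377298] [656.16090613 -62.84790323 102.14837427] -91.00006160822547
 cradle 295 [628.4 163.3  79.3] r 104.3 ang 110.4 slope 23.17 n [-0.114  0.377  0.919] rms 1.837585974082379
 cradle 323 [561.7  84.8  79.4] r 104.9 ang 169.4 slope 24.35 n [-0.407  0.064  0.911] rms 1.8206588382515694
 badge [293 210   2   1   2] ((481.1878356933594, -158.802490234375), (2.5998635292053223, 0.0), -93.82559204101562) 15.596781972538555
scene
 bench z 0.9594628546570418
 disc 666.9080200195312 67.38057708740234 140.77212524414062 45.561247491512695
 mark 2 [512.73946248  95.17764967  15.50782876] 169.7792044847409
 post 43 [668.43321914 -55.96920239 115.38426038] [675.81247353 -45.47219972 126.34414916] [659.85689726 -63.6708281  100.21119743] -89.03528036852038
wrist
 bench z -0.5469961704129591
 disc 639.0634765625 48.23862075805664 111.06248474121094 44.33146445474852
 mark 72 [513.77956436  91.85202675  13.93988996] 160.80614603847795
 cradle 272 [553.2 104.5  72. ] r 102.6 ang 146.7 slope 27.29 n [-0.447  0.1    0.889] rms 1.0589434767177202
 cradle 80 [567.7  53.1  79.3] r 71.5 ang 176.1 slope 81.28 n [0.093 0.984 0.152] rms 0.4519187427386085
 cradle 69 [580.5 102.4  84.4] r 79.8 ang 137.2 slope 23.69 n [-0.378  0.136  0.916] rms 0.719292362378335
 badge [224 161  12  11  91] ((477.5225524902344, -202.41419982910156), (14.896475791931152, 13.656283378601074), 76.46842193603516) 17.323581473317102
 fin 354 [ 497.91844646 -186.09352893   56.47394389] 56.932501619339924 ((499.19073486328125, -186.4417266845703), (13.540634155273438, 35.1290397644043), 77.08631134033203)
```

View pics/v3.png

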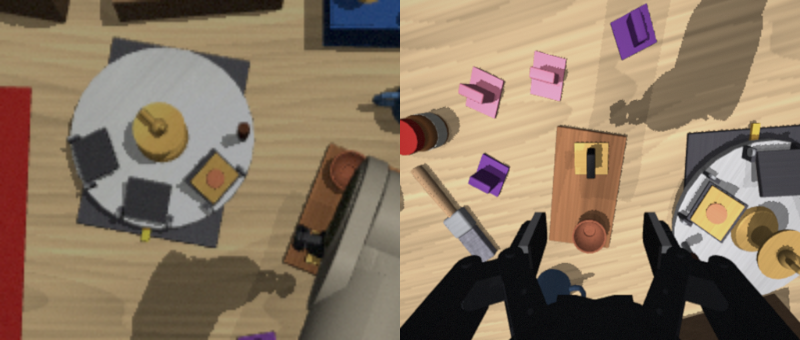

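Call:
move_arm(deltas=[[[-0.123,-0.036,0],[0,0,0],0.7],[[0,0,0.23],[0,0,0],0.7],[[0,0,0.23],[0,0,0],0.7],[[0,0,0.23],[0,0,0],0.7],[[0,0,0.23],[0,0,0],0.7],[[0,0,0],[0,0,0],0.7],[[0,0,0],[0,0,0],0.7]])

```text
clock: 9.45
ee_pos: [498.8, -187.5, 95.9]
tcp_rot: [[-0.974, 0.226, 0.001], [0.226, 0.974, -0.001], [-0.001, -0.0, -1.0]]
force: [-0.1, -0.3, -0.3]
gripper_width: 59.6
gripper_force: 0.0
```

Run:
```python
from m import *
w=grab('wrist','w4.png');P=cloud(w)
x,y,z=P[...,0],P[...,1],P[...,2];px=w['pixels']
fin=(np.hypot(x-498,y+187)<40)&(z>50)&(z<64); q=P[fin]
print(fin.sum(),q.mean(0) if fin.sum() else 0,cv2.minAreaRect(q[:,:2].astype(np.float32)) if fin.sum()>5 else 0)
print(arm.sense()['ee_pos'])
W=P[(x<660)&(np.hypot(x-561,y-85)<60)&(z>55)]
```

```text
941 [ 497.74124431 -186.55756518   56.81870875] ((499.2374267578125, -187.0421142578125), (13.841499328613281, 36.366241455078125), 77.53315734863281)
[ 499.03616529 -187.69678561   96.31530471]
```

View pics/w4.png

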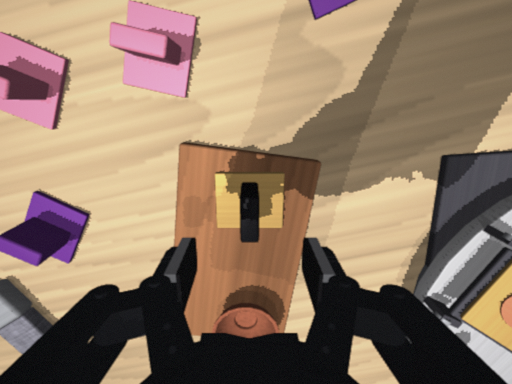

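Call:
move_arm(deltas=[[[0,0,0.16],[0,0,0],0.7],[[0,0,0.16],[0,0,0],0.7],[[0,0,0.16],[0,0,0],0.7],[[0,0,0],[0,0,0],0.7],[[0,0,0],[0,0,0],0.0],[[0,0,0],[0,0,0],0.0],[[0,0,0],[0,0,0],0.0],[[0,0,0],[0,0,0],0.0],[[0,0,0],[0,0,0],0.0],[[0,0,0],[0,0,0],0.0]], squeeze=25)

```text
clock: 10.75
ee_pos: [498.7, -187.6, 24.0]
tcp_rot: [[-0.974, 0.226, 0.002], [0.226, 0.974, -0.0], [-0.002, 0.0, -1.0]]
force: [-0.5, 0.6, 6.7]
gripper_width: 13.5
gripper_force: 28.3
```

Call:
move_arm(deltas=[[[0,0,-0.15],[0,0,0],0.0],[[0,0,-0.25],[0,0,0],0.0],[[0,0,-0.3],[0,0,0],0.0],[[0,0,-0.3],[0,0,0],0.0],[[0,0,-0.15],[0,0,0],0.0],[[0,0.15,0],[0,0,0],0.0],[[0,0.3,0],[0,0,0],0.0],[[0,0.3,0],[0,0,0],0.0],[[0,0.3,0],[0,0,0],0.0],[[0,0.2,0],[0,0,0],0.0],[[0,0,0],[0,0,0],0.0],[[0,0,0],[0,0,0],0.0]])

```text
clock: 12.25
ee_pos: [540.0, -5.6, 195.3]
tcp_rot: [[-0.974, 0.227, -0.0], [0.227, 0.974, -0.001], [0.0, -0.001, -1.0]]
force: [0.4, -0.3, -1.8]
gripper_width: 13.1
gripper_force: 27.1
```

Run:
```python
from m import *
w=grab('wrist','w5.png');P=cloud(w)
np.savez('f5.npz',P=P,px=w['pixels'])
x,y,z=P[...,0],P[...,1],P[...,2]
hsv=cv2.cvtColor(w['pixels'],cv2.COLOR_RGB2HSV);V=hsv[...,2]
d=(np.hypot(x-562,y-84)<50)&(z>60)&(z<100)&(V<110)
d=cv2.erode(d.astype(np.uint8),np.ones((5,5)))
n,l,st,_=cv2.connectedComponentsWithStats(d);k=1+st[1:,4].argmax();q=P[l==k];print(st[k])
rng=np.random.default_rng(0);best=None
for _ in range(300):
    a=q[rng.choice(len(q),3)];nn=np.cross(a[1]-a[0],a[2]-a[0]);nn/=np.linalg.norm(nn)+1e-9;m=abs((q-a[0])@nn)<2.5
    if best is None or m.sum()>best.sum():best=m
q=q[best];c=q.mean(0);vt=np.linalg.svd(q-c,full_matrices=False)[2];nn=vt[2]*np.sign(vt[2,2])
print(len(q),c,nn,'slope',np.degrees(np.arccos(nn[2])),'az',np.degrees(np.arctan2(nn[1],nn[0])),'rms',((q-c)@nn).std())
print('plane z at (562.5,83)',c[2]-((562.5-c[0])*nn[0]+(83-c[1])*nn[1])/nn[2])
print(cv2.minAreaRect(q[:,:2].astype(np.float32)))
s=arm.sense();print(s['ee_pos'],s['tcp_rot'],s['gripper_force'],s['force'])
```

```text
[ 311  156   67   63 2991]
2976 [563.35954463  85.01294881  78.03777885] [-0.4049015   0.07178004  0.91153848] slope 24.28116880437913 az 169.94717448800637 rms 0.7276156557400091
plane z at (562.5,83) 77.81448452785334
((561.9647216796875, 88.72212219238281), (67.37263488769531, 53.62358093261719), 80.50462341308594)
[540.00716715  -6.10627331 195.3606592 ] [[-9.73701941e-01  2.27825610e-01 -1.45108837e-04]
 [ 2.27825655e-01  9.73701789e-01 -5.45096043e-04]
 [ 1.71058957e-05 -5.63820591e-04 -9.99999841e-01]] 27.09618866443634 [ 0.01815872 -0.23356037 -1.51756053]
```

View pics/w5.png

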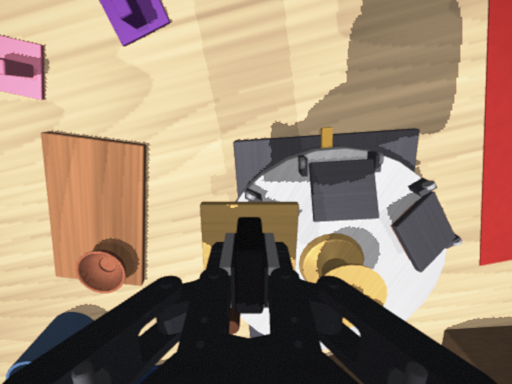

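Call:
move_arm(deltas=[[[0,0,0],[0,0,-0.122],0.0],[[0,0,0],[0,-0.212,0],0.0],[[0,0,0],[0,-0.212,0],0.0],[[0,0,0],[0,-0.212,0],0.0],[[0,0,0],[0,-0.212,0],0.0],[[0.092,0.207,0.084],[0,0,0],0.0],[[0.092,0.207,0.084],[0,0,0],0.0],[[0.092,0.207,0.084],[0,0,0],0.0],[[0,0,0],[0,0,0],0.0],[[0,0,0],[0,0,0],0.0]])

```text
clock: 13.55
ee_pos: [534.0, 89.2, 144.0]
tcp_rot: [[-0.898, 0.168, 0.405], [0.153, 0.986, -0.07], [-0.411, -0.0, -0.911]]
force: [-0.9, 0.1, -1.3]
gripper_width: 13.3
gripper_force: 27.0
```

```bash
cat > p.py <<'E'
from h import *
s=arm.sense();R=s['tcp_rot'];p=s['ee_pos']
seat=np.array([562.6,84.5,78.4]);a=np.radians(170.4);sl=np.radians(24.3)
n=np.array([np.sin(sl)*np.cos(a),np.sin(sl)*np.sin(a),np.cos(sl)])
xo=np.array([np.cos(sl)*np.cos(a),np.cos(sl)*np.sin(a),-np.sin(sl)])
T=np.column_stack([xo,np.cross(-n,xo),-n])
print('pos',p,'force along n',s['force']@n,s['force'],'torque',s['ft_torque'],'grip',s['gripper_force'])
print('shift to contact, tool mm',R.T@(seat+11.7*n-p),'turn rad',cv2.Rodrigues(R.T@T)[0].ravel())
E
python3 p.py
python3 - <<'E'
from m import *
w=grab('wrist','w6.png');P=cloud(w);s=arm.sense();Q=(P-s['ee_pos'])@s['tcp_rot']
H=cv2.cvtColor(w['pixels'],cv2.COLOR_RGB2HSV).astype(int)
m=(abs(Q[...,0])<40)&(abs(Q[...,1])<40)&(Q[...,2]>-5)&(Q[...,2]<20)&(H[...,1]>110)&(H[...,0]>15)&(H[...,0]<36)
q=Q[m];print(m.sum(),q.min(0),q.max(0));A=np.c_[q[:,:2],np.ones(len(q))];print('plate z=ax+by+c',np.linalg.lstsq(A,q[:,2],rcond=None)[0])
E
```

```text
pos [534.03584862  89.18498027 143.99104828] force along n -0.7783637110633475 [-0.93707913  0.06762108 -1.27630184] torque [0.03323914 0.56693013 0.00370149] grip 27.041468918323517
shift to contact, tool mm [ 0.59891045  0.20446862 59.99130754] turn rad [-0.00101745 -0.00020009 -0.001332  ]
3305 [-19.09720148 -28.41870131  -4.78543614] [25.45961133 28.95448342 11.66337808]
plate z=ax+by+c [ 1.72775285e-02 -2.02860649e-03  6.75475020e+00]
```

Call:
move_arm(deltas=[[[0,0,0.12],[0,0,0],0.0],[[0,0,0.12],[0,0,0],0.0],[[0,0,0.06],[0,0,0],0.0],[[0,0,0.02],[0,0,0],0.0],[[0,0,0.02],[0,0,0],0.0],[[0,0,0],[0,0,0],0.0],[[0,0,0],[0,0,0],0.0]])

```text
clock: 14.48
ee_pos: [554.7, 87.4, 97.7]
tcp_rot: [[-0.899, 0.166, 0.406], [0.152, 0.986, -0.068], [-0.412, 0.0, -0.911]]
force: [0.9, 0.2, 0.5]
gripper_width: 13.4
gripper_force: 27.2
```

```bash
python3 p.py
```

```text
pos [554.65231636  87.39500017  97.67004724] force along n 0.06505865687618109 [0.94941741 0.2193396  0.47754211] torque [0.07283181 0.50452583 0.04185859] grip 27.15148150920868
shift to contact, tool mm [ 0.3504014  -1.53335911  9.28543418] turn rad [0.00047868 0.00022667 0.00034185]
```

Call:
move_arm(deltas=[[[0,-0.01,0.013],[0,0,0],0.0],[[0,0,0.013],[0,0,0],0.0],[[0,0,0.007],[0,0,0],0.0],[[0,0,0.007],[0,0,0],0.0],[[0,0,0],[0,0,0],0.0]], squeeze=20)

```text
clock: 15.1
ee_pos: [556.7, 85.3, 91.7]
tcp_rot: [[-0.899, 0.166, 0.405], [0.152, 0.986, -0.069], [-0.411, -0.0, -0.912]]
force: [0.4, -0.3, -1.4]
gripper_width: 13.5
gripper_force: 27.2
```

Call:
move_arm(deltas=[[[0,0,0.007],[0,0,0],0.0],[[0,0,0.007],[0,0,0],0.0],[[0,0,0],[0,0,0],0.0]])

```text
clock: 15.48
ee_pos: [557.6, 85.2, 89.8]
tcp_rot: [[-0.899, 0.166, 0.405], [0.152, 0.986, -0.069], [-0.411, -0.0, -0.912]]
force: [0.6, 0.3, -0.1]
gripper_width: 13.5
gripper_force: 27.2
```

```bash
python3 p.py
```

```text
pos [557.5662691   85.21695328  89.80387355] force along n -0.2945542285506661 [ 0.64171201  0.31466785 -0.06119524] torque [ 0.08496965  0.47745388 -0.01588162] grip 27.151721119880676
shift to contact, tool mm [0.06007685 0.13255858 0.78519689] turn rad [ 2.77039521e-05 -3.09175641e-04  4.05695481e-04]
```

Call:
move_arm(deltas=[[[0,0,0.005],[0,0,0],0.0],[[0,0,0.005],[0,0,0],0.0],[[0,0,0],[0,0,0],0.0]])

```text
clock: 15.85
ee_pos: [558.0, 85.5, 89.5]
tcp_rot: [[-0.899, 0.166, 0.406], [0.152, 0.986, -0.068], [-0.411, 0.001, -0.911]]
force: [-13.3, -0.5, 15.2]
gripper_width: 13.3
gripper_force: 30.1
```

```bash
python3 p.py
```

```text
pos [557.96960558  85.54292843  89.48351575] force along n 19.18754576280335 [-13.30353605  -0.50771292  15.16832256] torque [-0.31564284  1.80322078 -0.3675095 ] grip 30.12190192937851
shift to contact, tool mm [ 0.24142627 -0.2563597   0.35175621] turn rad [ 0.00076395 -0.000149    0.00011311]
```

Call:
move_arm(deltas=[[[0,0,-0.002],[0,0,0],0.0],[[0,0,0],[0,0,0],0.0]])

```text
clock: 16.1
ee_pos: [557.9, 85.4, 89.5]
tcp_rot: [[-0.899, 0.166, 0.406], [0.152, 0.986, -0.068], [-0.411, 0.0, -0.911]]
force: [-9.4, 0.6, 11.3]
gripper_width: 14.1
gripper_force: 29.2
```

```bash
python3 p.py
cat > q.py <<'E'
from m import *
w=grab('wrist','w7.png');P=cloud(w);s=arm.sense();Q=(P-s['ee_pos'])@s['tcp_rot']
H=cv2.cvtColor(w['pixels'],cv2.COLOR_RGB2HSV).astype(int)
m=(abs(Q[...,0])<40)&(abs(Q[...,1])<40)&(Q[...,2]>-2)&(Q[...,2]<16)&(H[...,1]>110)&(H[...,0]>15)&(H[...,0]<36)
m=cv2.erode(m.astype(np.uint8),np.ones((3,3)))>0
q=Q[m];A=np.c_[q[:,:2],np.ones(len(q))];print(m.sum(),q.min(0),q.max(0),'plate',np.linalg.lstsq(A,q[:,2],rcond=None)[0])
# cradle face rim (dark) around plate
d=(abs(Q[...,0])<34)&(abs(Q[...,1])<36)&(Q[...,2]>7)&(Q[...,2]<18)&(H[...,2]<110)&(H[...,1]<110)&((abs(Q[...,1])>29.5)|(Q[...,0]>26))
q=Q[d];A=np.c_[q[:,:2],np.ones(len(q))];print(d.sum(),q.min(0),q.max(0),'rim',np.linalg.lstsq(A,q[:,2],rcond=None)[0])
E
python3 q.py
```

```text
pos [557.9204795   85.44654575  89.50219281] force along n 14.153334054644759 [-9.42656453  0.56670244 11.28984267] torque [-0.1666009   1.43251756 -0.30903064] grip 29.199589490890503
shift to contact, tool mm [ 0.21962636 -0.15308826  0.38218543] turn rad [ 0.00061671 -0.00010472  0.00018237]
2843 [-16.43070285 -27.9617576    4.57400007] [25.08113659 28.60868107  9.94832533] plate [7.79364527e-03 3.68581805e-04 6.64618654e+00]
1384 [-25.2306354  -35.95999341   7.50124775] [33.96993228 35.98711071 17.9968858 ] rim [ 1.72010118e-02 -4.89593990e-03  1.30846717e+01]
```

View pics/w7.png

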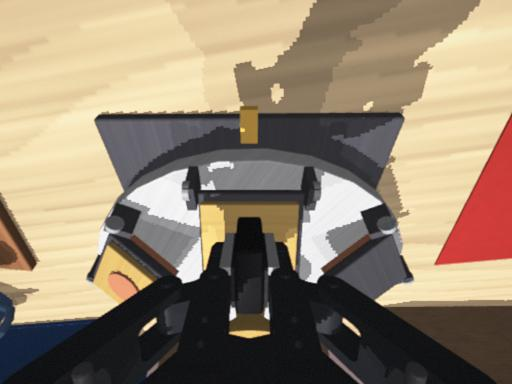

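Call:
move_arm(deltas=[[[0,0,-0.0015],[0,0,0],0.0],[[0,0,0],[0,0,0],0.0],[[0,0,0],[0,0,0],0.0],[[0,0,0],[0,0,0],0.0],[[0,0,0],[0,0,0],0.0],[[0,0,0],[0,0,0],0.0],[[0,0,0],[0,0,0],0.0],[[0,0,0],[0,0,0],0.0]])

```text
clock: 17.15
ee_pos: [557.9, 85.3, 89.5]
tcp_rot: [[-0.899, 0.166, 0.406], [0.152, 0.986, -0.068], [-0.411, 0.0, -0.911]]
force: [-6.7, 0.8, 8.4]
gripper_width: 13.5
gripper_force: 28.6
```

```bash
python3 p.py; python3 q.py
python3 - <<'E'
from m import *
g=grab('top');f=grab('scene')
run(cloud(f),f['pixels'],'scene')
E
python3 p.py
```

```text
pos [557.87707419  85.33435532  89.50987688] force along n 10.415757702527193 [-6.72722883  0.76742412  8.37555444] torque [-0.13056066  1.16772575 -0.1569162 ] grip 28.632413148880005
shift to contact, tool mm [ 0.2007929  -0.03516443  0.3991883 ] turn rad [ 0.00042004 -0.00015227  0.00018856]
2839 [-16.71453051 -28.08251438   3.35850525] [25.04498418 28.67081542 10.11398809] plate [9.53926178e-03 1.22639011e-03 6.59776321e+00]
1376 [-25.96682866 -35.98076177   7.86633249] [33.97156618 35.93059599 17.9948567 ] rim [ 2.05651379e-02 -4.19657235e-03  1.29790032e+01]
scene
 bench z 0.9716116873948633
 disc 666.4067993164062 68.245361328125 141.11642456054688 45.556654839739295
 post 131 [589.89356698  38.71398541 117.17983409] [676.86607809 120.51776653 129.54162894] [536.222792   -61.70082212 100.4251483 ] 178.06442479962766
pos [557.90219287  85.35716494  89.53145694] force along n 10.365093480203205 [-6.71669232 -0.4508924   8.41639397] torque [-0.13018883  1.19284096 -0.25259643] grip 28.633612096309662
shift to contact, tool mm [ 0.22881146 -0.06185076  0.41020559] turn rad [ 4.60935016e-04 -8.75675554e-05  2.27896524e-04]
```

```bash
python3 -c "
from station import arm
print(arm.sign_off())"
```

```text
the job is handed in; nothing more can be done
None
```

I turned the table one click anticlockwise and pressed the brass badge onto the empty cradle. It was handed in still gripped and pressing at a steady 10.4 N, within about 0.02 rad of flush and centred to within a few millimetres by the wrist camera; no pass or fail result came back.

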